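Click the deep socket onto the holding spindle

ROBOT

A 6-joint arm with a two-finger parallel gripper is mounted at the origin on the work surface. World frame = base frame: x ahead of the robot, y to its left, z up, the work surface at z = 0. Lengths are in m, angles in rad, forces in N, time in s.
With the tool pointing down it reaches from about 0.35 to 0.975 m from the base axis. Payload 17.4 kg.
Tool frame: the origin (TCP) lies between the finger pads; the fingertips stand 25 mm ahead of it and the grasp point (between the pads) lies 6 mm ahead of it; z points along the fingers, y is the line along which they close (so a half turn about z gives the same grasp; the last joint's range is limited). The gripper opens to 85 mm and grips with 20 to 120 N. Pads are 22 mm wide; open, the fingers measure 114 mm over their backs; the gripper's body (76 mm by 85 mm) begins 54 mm behind the grasp point. The pads swing forward as they close: fully open they stand 13 mm farther back than shut.
Start: joints at [-1.21, 0.116, 1.442, -0, 1.584, -0.038], TCP at [0.262, -0.622, 0.228] pointing down, gripper open.
Joint ranges: [-2.83, 2.83], [-0.83, 2.19], [0.07, 2.5], [-1.14, 4.28], [0.01, 3], [-2.97, 2.97]. Speed limits (rad/s): [1.89, 1.89, 2.22, 3.14, 3.14, 3.14].

INTERFACE

Orientations are given as a rotation vector (axis times angle).
In Python, from cell import readout, vision, job, nets gives the robot as it stands.
- The arm moves only by the tool move_arm, never from a script. Its argument "plan" is a list of rows, each a list of 6 numbers: the shift along the tool's x, y, z as a fraction of full scale, then the turn, a rotation vector about the tool's x, y, z as a fraction of full scale. A call has 1 to 20 rows; each row is the pose to reach, as a shift and turn from the pose commanded when the call began, along the tool's axes at that moment, turning the shorter way round; what a row does not reach only later rows make up. Full scale, the value 1, is 0.3 m for a shift and 180 degrees for a turn. A row lasts 1/8 s, in which the tool goes at most 62.5 mm and 10.7 degrees, less where a joint would pass 70% of its speed; a pose out of reach is approached as far as the arm can. A call with a number of a shift or a turn outside -1 to 1 is refused whole. A call with a gripper value outside its range is refused whole. "hand" is the opening, from -1 (shut) to 1 (fully open), set as the call begins (left out, the last holds). The fingers move at their own pace and stop on an object; "grip_force" is the grip in N (left out, the last holds). Time passes only in rows, so rows that repeat a pose let the fingers close. It gives the time, the measured TCP pose, the force, the opening and the grip force at its end, in the units of the state.
- readout.get_obs(): the state, without advancing time (a new reading comes with each control period).
- vision.get_image(name): name is "scene" or "top"; returns a dict with "frame" (420x560x3 uint8, red, green, blue), "fx", "fy", "cx", "cy" (pixels), "world_from_camera" (4x4, takes a point from camera to world coordinates). Camera axes: x right, y down, z forward; pixel columns grow to the right and rows downward; lengths in m; the calibration is good to about 2 mm. A picture is of the moment at which its call begins. There is no depth.
- job.job_done(): hands the job in; it is judged then, once.
Trained networks look in a picture, given as the dict that the camera call returned (one of the last four; its "shot" number tells which), for a name from the list of things; names that differ only in an ending like _2 or _b are one class to them, and where a whole thing is asked for, a point or a joint stands for the part that bears it (a point fixed in the world has none). Each returns a list of dicts, best first, with "confidence" (0 to 1); they miss things now and then, are a little off and sometimes report something else, mostly with a low value. They report only what shows in the picture. A call takes as long as a camera call.
- nets.silhouettes(picture, name): "region" (420x560 bool, what is visible of it).
- nets.place_of(picture, name): "location" ([x, y, z] in m, in world coordinates, good to about 4 mm: a listed point, or the origin of a listed thing).
The state is a dict: "clock": time; "joint_positions": joint angles; "qd": joint speeds; "tau": joint torques, N m; "eef_pos": TCP position; "eef_rot": TCP orientation; "contact_force": force on the tool from outside, world axes, zero at the start; "torque": the same for the moment, N m; "width": finger opening in m; "grip_force": force on a finger pad.
Only numpy, scipy, OpenCV 4.12 (cv2) and the standard library are available. Lean on these libraries where they do the work, as an engineer would, in place of code of your own. Each camera call takes 0.05 s, during which the arm holds its last target. There are 200 camera calls.

TASK

Take the tall socket off the cardboard sheet and push it, drive hole down, onto the square drive of the holding stand until the spring ball clicks in and the socket sits fully home on the spindle's shoulder, so that it can be brushed clean there. The square can stand at any angle: feel for it by turning the socket under light pressure, then push it home with a firm but gentle hand; a shove of 40 N would damage the stand. Let go of it at the end, and leave the other sockets, the jar and the brush where they are.

Things in the scene. Friction and masses are not known exactly. Their poses are not given: they have to be found in the camera images.
- deep_socket: the one tall steel socket: round, 40 mm in diameter, 80 mm tall, about 0.25 kg, standing on the sheet; origin at the centre of its underside, z up. Hex opening on top, 20 mm deep. In its underside the drive hole: 20.2 mm square, 28 mm deep, sides along its x and y (same every 90 degrees), mouth widened to 24.8 mm over the first 4 mm, detent groove in all four walls 16 mm up
- stand: the holding stand, fixed: grey round flange 110 mm in diameter, 14 mm thick, a neck 48 mm in diameter, on it a steel spindle with a shoulder 38 mm in diameter and a 19 mm square drive pointing straight up. Origin at the centre of its underside, on the spindle's axis. The spindle is stiff to turn (0.4 N m) and may stand at any angle: the stand's x and y do NOT tell the angle of the square
- drive_seat (a point): on the stand's axis at the spindle's shoulder (60 mm above the table), where the socket's underside rests when home. A 9 mm spring ball stands 2.6 mm out of one face of the drive, 16 mm above the shoulder; passing it takes 6 to 15 N of downward push (the socket's weight is not enough), then it clicks into the groove as the socket meets the shoulder. x and y do not tell the square's angle
- drive_tip (a point): on the stand's axis at the top end of the square drive, 26 mm above the shoulder (86 mm above the table), z up. The top 3 mm of the drive taper from 19 mm to 14 mm square. A socket turned wrongly stops with its underside 2 to 7 mm below this point; turned rightly (within about 3 degrees) it slides on to about 9 mm, where it meets the ball
- card: cardboard sheet on which the three sockets stand in a row along its y axis, 105 mm apart, fixed, 110 x 320 mm and 4 mm thick; origin at the centre of its underside
- short_socket_a: short steel socket, 40 mm in diameter, 50 mm tall, bystander. It stands upright on the sheet; origin at the centre of its underside, z up.
- short_socket_b: the other short steel socket, 40 mm in diameter, 50 mm tall, bystander. It stands upright on the sheet; origin at the centre of its underside, z up.
- jar: closed amber glass jar, 72 mm in diameter, 100 mm tall, bystander; origin at the centre of its underside
- brush: flat brush with a yellow handle, 200 mm long, 42 mm wide, 20 mm thick, lying along its x axis (bristles at +x), bystander; origin under its middle

How it is judged:
By the outcome, as a careful person would: the job done as asked, in the order asked, and still so for the second after the job is handed in, with the robot touching nothing.
It also fails if it takes over 72 s, if anything falls off the work surface, if the arm or the gripper's body presses on something with over 40 N, if the wrist force passes 120 N, or if a joint passes its speed limit or range.

## Working session

There is one attempt and no reset: what is moved stays moved. The work goes in short steps, Python scripts to look and compute and a tool call to move; the robot and the scene stay as the last step left them, time stands still between calls to the robot, and variables do not carry over. Pictures are saved under pics/ and viewed, at most 10 in all, crops included, and the job is handed in when it is done.

Besides the shell and the picture viewer there is one more tool, called after ">>>" as name([rows], argument=value, ...), one row to a line, values as JSON. move_arm: Moves the arm, as the interface text tells. Its arguments: {"type":"object","properties":{"plan":{"type":"array","items":{"type":"array","items":{"type":"number","minimum":-1,"maximum":1}}},"hand":{"type":"number"},"grip_force":{"type":"number"}},"required":["plan"]}

```bash
ls; mkdir -p pics; python3 - <<'E'
from cell import readout, vision, job, nets
import cv2,numpy as np
o=readout.get_obs(); print({k:np.round(v,3) for k,v in o.items()})
for c in ("scene","top"):
    p=vision.get_image(c); cv2.imwrite(f"pics/{c}0.png",p["frame"][:,:,::-1])
    print(c,p["fx"],p["cx"],p["cy"],np.round(p["world_from_camera"],3).tolist())
    for n in ("deep_socket","drive_tip","drive_seat","stand","card","short_socket_a","jar","brush"):
        print(n,[(round(d["confidence"],2),np.round(d["location"],3).tolist()) for d in nets.place_of(p,n)][:3])
E
```

```text
pics
{'clock': np.float64(0.0), 'joint_positions': array([-1.21 ,  0.117,  1.442, -0.   ,  1.584, -0.038]), 'qd': array([-0.   ,  0.001,  0.   , -0.001,  0.   ,  0.001]), 'tau': array([ 2.0000e-03, -7.3200e+01, -6.3248e+01,  0.0000e+00,  6.0000e-03,
        0.0000e+00]), 'eef_pos': array([ 0.262, -0.622,  0.227]), 'eef_rot': array([-3.078, -0.622,  0.   ]), 'contact_force': array([ 0.12 ,  0.431, -0.578]), 'torque': array([ 0.039, -0.004, -0.012]), 'grip_force': np.float64(0.0), 'width': np.float64(0.085)}
scene 387.5278217468062 280.88298167796034 212.52725901880666 [[-0.517, 0.684, -0.515, 0.995], [0.856, 0.417, -0.305, 0.252], [0.006, -0.599, -0.801, 0.663], [0.0, 0.0, 0.0, 1.0]]
deep_socket [(0.97, [0.476, 0.274, 0.005])]
drive_tip [(0.6, [0.732, 0.229, -0.001]), (0.59, [0.507, -0.208, 0.086]), (0.51, [0.509, -0.205, 0.06])]
drive_seat [(0.95, [0.504, -0.209, 0.059])]
stand [(0.82, [0.506, -0.206, 0.001])]
card [(0.77, [0.496, 0.162, -0.0])]
short_socket_a [(0.89, [0.487, 0.168, 0.006]), (0.8, [0.51, 0.06, 0.004]), (0.7, [0.496, 0.164, -0.002])]
jar [(0.69, [0.73, 0.03, 0.003])]
brush [(0.65, [0.732, 0.23, 0.001])]
top 530.0112842871001 286.42135701215994 208.0673670293668 [[0.018, -0.992, 0.123, 0.498], [-1.0, -0.019, 0.001, 0.056], [0.002, -0.123, -0.992, 1.04], [0.0, 0.0, 0.0, 1.0]]
deep_socket [(0.63, [0.473, 0.272, 0.004])]
drive_tip [(0.95, [0.505, -0.199, 0.083])]
drive_seat [(0.86, [0.508, -0.206, 0.056])]
stand [(0.66, [0.505, -0.203, 0.001])]
card [(0.92, [0.496, 0.166, 0.002]), (0.59, [0.512, 0.062, 0.006])]
short_socket_a [(0.86, [0.492, 0.167, 0.008]), (0.59, [0.511, 0.063, 0.004]), (0.44, [0.473, 0.271, 0.005])]
jar [(0.63, [0.734, 0.029, -0.0])]
brush [(0.83, [0.737, 0.234, -0.004])]
```

View pics/top0.png

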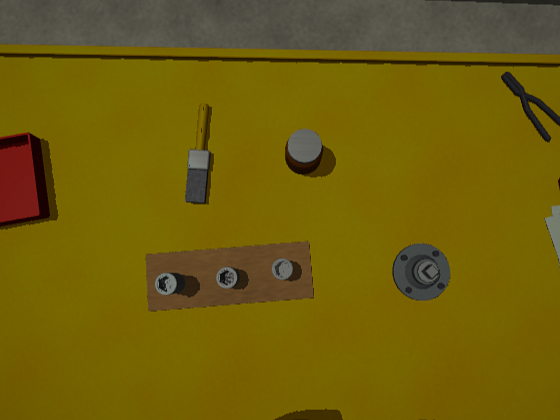

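View pics/scene0.png

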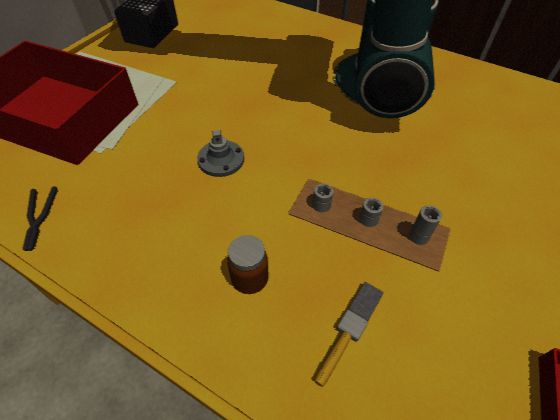

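The top view shows the tall socket at px (166,284) and the drive at about (428,271), standing near 45°. The scene view has the tall socket at (428,224) and the stand at (220,150). I'll refine both by fitting cylinder outlines to the silhouettes.

```bash
cat > fit.py <<'E'
from cell import readout, vision, job, nets
import cv2,numpy as np
from scipy.optimize import minimize
def proj(p,X):
    T=np.linalg.inv(p["world_from_camera"]); c=X@T[:3,:3].T+T[:3,3]
    return np.c_[p["fx"]*c[:,0]/c[:,2]+p["cx"],p["fy"]*c[:,1]/c[:,2]+p["cy"]]
t=np.linspace(0,2*np.pi,48,endpoint=False)
def mask(p,xy,cyl,s=4):
    m=np.zeros((420*s,560*s),np.uint8)
    for r,z0,z1 in cyl:
        X=np.vstack([np.c_[xy[0]+r*np.cos(t),xy[1]+r*np.sin(t),0*t+z] for z in (z0,z1)])
        h=cv2.convexHull((((proj(p,X)+.5)*s-.5)*16).astype(np.int32))
        cv2.fillConvexPoly(m,h,1,shift=4)
    return cv2.resize(m.astype(np.float32),(560,420),interpolation=cv2.INTER_AREA)
def fit(pics,name,cyl,x0):
    R=[(p,nets.silhouettes(p,name)[0]["region"].astype(np.float32)) for p in pics]
    f=lambda x:sum(np.abs(mask(p,x,cyl)-r).sum()/r.sum() for p,r in R)
    o=minimize(f,x0,method="Nelder-Mead",options=dict(initial_simplex=np.array(x0)+np.array([[0,0],[.006,0],[0,.006]]),xatol=2e-4))
    return np.round(o.x,4),round(o.fun,3)
SOCK=[(.02,.004,.084)]
STAND=[(.055,0,.014),(.024,0,.045),(.019,0,.06),(.011,.06,.086)]
E
python3 - <<'E'
from fit import *
P=[vision.get_image(c) for c in("scene","top")]
for i in([0],[1],[0,1]):
    q=[P[k] for k in i]
    print(i,fit(q,"deep_socket",SOCK,[.475,.273]),fit(q,"stand",STAND,[.506,-.205]))
f=P[1]["frame"][:,:,::-1]
a=cv2.resize(f[246:296,402:452],(500,500),interpolation=cv2.INTER_CUBIC)
cv2.imwrite("pics/sq.png",a)
E
```

```text
[0] (array([0.476 , 0.2703]), np.float64(0.086)) (array([ 0.5091, -0.2043]), np.float64(0.077))
[1] (array([0.4759, 0.2703]), np.float64(0.052)) (array([ 0.5064, -0.2058]), np.float64(0.031))
[0, 1] (array([0.476 , 0.2702]), np.float64(0.138)) (array([ 0.5069, -0.2053]), np.float64(0.126))
```

View pics/sq.png

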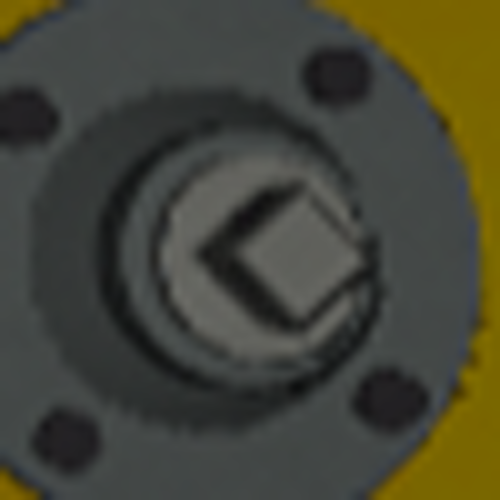

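The enlarged crop shows the drive's top square with corners at (235,255), (300,185), (370,255) and (300,325), so it stands at about 45° in the world. The socket is at (0.476, 0.270) and the stand at (0.507, -0.2055). I'll move above the socket with the tool's orientation kept as it is.

>>> move_arm([
  [0.603,-0.821,0,0,0,0],
  [0.603,-0.821,0,0,0,0],
  [0.603,-0.821,0,0,0,0],
  [0.603,-0.821,0,0,0,0],
  [0.603,-0.821,0,0,0,0],
  [0.603,-0.821,0,0,0,0],
], hand=1)

```text
clock: 2.15
eef_pos: [0.3339, -0.3224, 0.2288]
eef_rot: [3.077, 0.627, 0.002]
contact_force: [0.7, -0.4, 0.0]
width: 0.0858
grip_force: 0.0
```

>>> move_arm([
  [0.603,-0.821,0,0,0,0],
  [0.603,-0.821,0,0,0,0],
  [0.603,-0.821,0,0,0,0],
  [0.603,-0.821,0,0,0,0],
  [0.603,-0.821,0,0,0,0],
  [0.603,-0.821,0,0,0,0],
])

```text
clock: 2.9
eef_pos: [0.4049, -0.025, 0.2281]
eef_rot: [-3.077, -0.63, -0.0]
contact_force: [-0.3, -0.3, -0.1]
width: 0.0858
grip_force: 0.0
```

>>> move_arm([
  [0.603,-0.821,0,0,0,0],
  [0.603,-0.821,0,0,0,0],
  [0.603,-0.821,0,0,0,0],
  [0.603,-0.821,0,0,0,0],
  [0.603,-0.821,0,0,0,0],
  [0.603,-0.821,0,0,0,0],
  [0.603,-0.821,0,0,0,0],
  [0.603,-0.821,0,0,0,0],
])

```text
clock: 3.9
eef_pos: [0.4757, 0.2681, 0.2282]
eef_rot: [3.08, 0.62, 0.001]
contact_force: [1.0, -0.2, -0.5]
width: 0.0854
grip_force: 0.0
```

```bash
cat >> fit.py <<'E'
from scipy.spatial.transform import Rotation as Ro
def show(target=None):
    o=readout.get_obs(); R=Ro.from_rotvec(o["eef_rot"]).as_matrix()
    print("t",round(float(o["clock"]),2),"p",np.round(o["eef_pos"],4),"rv",np.round(o["eef_rot"],3),"yaw",round(np.degrees(np.arctan2(R[1,0],R[0,0])),2),"F",np.round(o["contact_force"],1),"M",np.round(o["torque"],2),"w",round(float(o["width"]),4),"q",np.round(o["joint_positions"],2))
    if target is not None: print("frac",np.round(R.T@(np.array(target)-o["eef_pos"])/.3,4))
E
python3 -c "
from fit import *
show([.476,.2702,.066])"
```

```text
t 3.9 p [0.4757 0.2681 0.2282] rv [3.08e+00 6.20e-01 1.00e-03] yaw 22.75 F [ 1.  -0.2 -0.5] M [ 0.01  0.01 -0.05] w 0.0854 q [ 0.47 -0.17  1.72 -0.    1.59  1.64]
frac [ 0.0034 -0.0062  0.5408]
```

>>> move_arm([
  [0.003,-0.006,0.15,0,0,0],
  [0.003,-0.006,0.3,0,0,0],
  [0.003,-0.006,0.4,0,0,0],
  [0.003,-0.006,0.48,0,0,0],
  [0.003,-0.006,0.52,0,0,0],
  [0.003,-0.006,0.54,0,0,0],
  [0.003,-0.006,0.54,0,0,0],
], hand=1)

```text
clock: 4.78
eef_pos: [0.4757, 0.2715, 0.0665]
eef_rot: [-3.079, -0.622, -0.001]
contact_force: [0.1, 1.0, 0.3]
width: 0.0854
grip_force: 0.0
```

>>> move_arm([
  [0,0,0,0,0,0],
  [0,0,0,0,0,0],
  [0,0,0,0,0,0],
  [0,0,0,0,0,0],
  [0,0,0,0,0,0],
  [0,0,0,0,0,0],
], hand=-1, grip_force=70)

```text
clock: 5.52
eef_pos: [0.4758, 0.2718, 0.0669]
eef_rot: [-3.079, -0.622, -0.002]
contact_force: [-0.3, -0.5, 6.3]
width: 0.0374
grip_force: 70.0
```

```bash
python3 -c "
from fit import *
show([.476,.2702,.066])"
```

```text
t 5.53 p [0.4758 0.2718 0.0669] rv [-3.079e+00 -6.220e-01 -2.000e-03] yaw 22.85 F [-0.3 -0.5  6.3] M [-0.11  0.04  0.  ] w 0.0374 q [ 0.47 -0.07  1.9  -0.    1.31  1.64]
frac [-0.0016  0.0052  0.003 ]
```

>>> move_arm([
  [0,0,-0.1,0,0,0],
  [0,0,-0.25,0,0,0],
  [0,0,-0.42,0,0,0],
  [-0.06,0.2,-0.42,0,0,0],
  [-0.15,0.4,-0.42,0,0,0],
  [-0.2,0.6,-0.42,0,0,0],
  [-0.26,0.75,-0.42,0,0,0],
  [-0.26,0.75,-0.42,0,0,0],
])

```text
clock: 6.52
eef_pos: [0.4908, 0.0312, 0.1919]
eef_rot: [3.08, 0.616, -0.0]
contact_force: [0.6, 0.6, -2.0]
width: 0.0373
grip_force: 71.3
```

>>> move_arm([
  [-0.07,0.2,0,0,0,0],
  [-0.13,0.4,0,0,0,0],
  [-0.2,0.6,0,0,0,0],
  [-0.26,0.75,0,0,0,0],
  [-0.26,0.75,0,0,0,0],
  [-0.26,0.75,0,0,0,0],
  [-0.26,0.75,0,0,0,0],
])

```text
clock: 7.4
eef_pos: [0.5066, -0.2023, 0.1921]
eef_rot: [-3.079, -0.625, -0.0]
contact_force: [-0.6, -0.6, -1.9]
width: 0.0373
grip_force: 71.6
```

```bash
python3 - <<'E'
from fit import *
P=[vision.get_image(c) for c in("scene","top")]
show([.507,-.2055,.17]); z=readout.get_obs()["eef_pos"][2]
for p in P: print([(round(d["confidence"],2),np.round(d["location"],4).tolist()) for d in nets.place_of(p,"deep_socket")][:2])
a=cv2.resize(P[0]["frame"][20:200,120:360,::-1],(800,600),interpolation=cv2.INTER_CUBIC)
cv2.imwrite("pics/held.png",a)
E
```

```text
t 7.5 p [ 0.5066 -0.2025  0.1921] rv [3.079 0.625 0.   ] yaw 22.94 F [ 0.7  0.1 -2.4] M [ 0.   -0.01  0.  ] w 0.037 q [-0.43 -0.16  1.77  0.    1.53  0.74]
frac [-0.0026  0.0096  0.0738]
[(0.68, [0.5034, -0.2004, 0.1306]), (0.28, [0.4952, 0.1656, 0.0008])]
[(0.51, [0.5054, -0.2046, 0.1306])]
```

View pics/held.png

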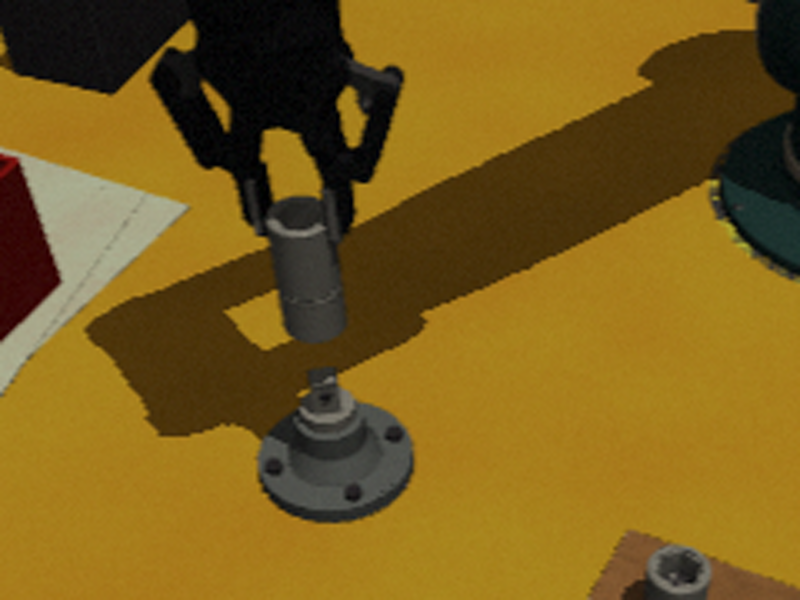

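The socket hangs upright above the drive, with its rim at about crop px (315,335) over the drive tip at (322,375). I'll centre it and lower it until it nearly touches.

>>> move_arm([
  [-0.003,0.01,0.06,0,0,0],
  [-0.003,0.01,0.11,0,0,0],
  [-0.003,0.01,0.133,0,0,0],
  [-0.003,0.01,0.143,0,0,0],
  [-0.003,0.01,0.148,0,0,0],
  [-0.003,0.01,0.152,0,0,0],
  [-0.003,0.01,0.155,0,0,0],
])

```text
clock: 8.48
eef_pos: [0.5072, -0.2068, 0.1468]
eef_rot: [3.079, 0.622, 0.002]
contact_force: [-3.0, 2.9, 10.3]
width: 0.0371
grip_force: 73.0
```

```bash
python3 -c "
from fit import *
show([.507,-.2055,.142])"
```

```text
t 8.47 p [ 0.5072 -0.2068  0.1468] rv [3.079e+00 6.220e-01 2.000e-03] yaw 22.85 F [-3.   2.9 10.3] M [0.77 0.56 0.03] w 0.0371 q [-0.43 -0.13  1.82  0.    1.45  0.74]
frac [ 0.0011 -0.0042  0.0159]
```

Contact at about 10 N, with a side force that calls for a 1.5 mm correction. I'll turn under light pressure.

>>> move_arm([
  [0,-0.005,0,0,0,0.01],
  [0,-0.005,0,0,0,0.03],
  [0,-0.005,0,0,0,0.05],
  [0,-0.005,0,0,0,0.07],
  [0,-0.005,0,0,0,0.09],
  [0,-0.005,0,0,0,0.11],
  [0,-0.005,0,0,0,0.12],
])

```text
clock: 9.35
eef_pos: [0.5062, -0.205, 0.1458]
eef_rot: [-3.141, -0.032, -0.001]
contact_force: [-0.4, 4.1, 1.4]
width: 0.0371
grip_force: 72.2
```

```bash
python3 -c "
from fit import *
show([.507,-.2055,.142])"
```

```text
t 9.35 p [ 0.5062 -0.205   0.1458] rv [-3.141e+00 -3.200e-02 -1.000e-03] yaw 1.17 F [-0.4  4.1  1.4] M [1.15 0.24 0.05] w 0.0371 q [-0.43 -0.13  1.82  0.    1.45  1.12]
frac [0.0025 0.0016 0.0126]
```

>>> move_arm([
  [0,-0.003,0.003,0,0,0],
  [0,-0.003,0.006,0,0,0],
  [0,-0.003,0.006,0,0,0],
])

```text
clock: 9.72
eef_pos: [0.5067, -0.2047, 0.1452]
eef_rot: [3.14, 0.035, 0.003]
contact_force: [-1.1, 2.4, 12.1]
width: 0.0372
grip_force: 73.3
```

```bash
python3 -c "
from fit import *
show([.507,-.2055,.142])"
```

```text
t 9.72 p [ 0.5067 -0.2047  0.1452] rv [3.14e+00 3.50e-02 3.00e-03] yaw 1.29 F [-1.1  2.4 12.1] M [ 0.79  0.35 -0.02] w 0.0372 q [-0.43 -0.13  1.82 -0.    1.45  1.12]
frac [0.0008 0.0025 0.0108]
```

>>> move_arm([
  [0,-0.002,0,0,0,0.02],
  [0,-0.002,0,0,0,0.04],
  [0,-0.002,0,0,0,0.06],
  [0,-0.002,0,0,0,0.08],
  [0,-0.002,0,0,0,0.1],
  [0,-0.002,0,0,0,0.12],
])

```text
clock: 10.48
eef_pos: [0.5061, -0.204, 0.1435]
eef_rot: [3.091, -0.557, -0.0]
contact_force: [0.1, 1.7, -1.4]
width: 0.037
grip_force: 71.7
```

```bash
python3 -c "
from fit import *
show([.507,-.2055,.142])"
```

```text
t 10.47 p [ 0.5061 -0.204   0.1435] rv [ 3.091 -0.557 -0.   ] yaw -20.43 F [ 0.1  1.7 -1.4] M [ 0.2  -0.06  0.03] w 0.037 q [-0.43 -0.13  1.83 -0.    1.45  1.5 ]
frac [0.0045 0.0037 0.0048]
```

It dropped free of contact, so alignment is near. I'll press a little deeper.

>>> move_arm([
  [0,0,0.004,0,0,0],
  [0,0,0.007,0,0,0],
  [0,0,0.007,0,0,0],
])

```text
clock: 10.85
eef_pos: [0.5063, -0.2039, 0.1418]
eef_rot: [-3.092, 0.553, -0.001]
contact_force: [1.4, 1.9, 1.2]
width: 0.0373
grip_force: 72.2
```

```bash
python3 -c "
from fit import *
show([.507,-.2055,.142])"
```

```text
t 10.85 p [ 0.5063 -0.2039  0.1418] rv [-3.092e+00  5.530e-01 -1.000e-03] yaw -20.29 F [1.4 1.9 1.2] M [ 0.58 -0.35 -0.  ] w 0.0373 q [-0.43 -0.13  1.83  0.    1.44  1.5 ]
frac [ 0.004   0.0043 -0.0007]
```

>>> move_arm([
  [0,0,0.004,0,0,0],
  [0,0,0.005,0,0,0],
  [0,0,0.005,0,0,0],
])

```text
clock: 11.22
eef_pos: [0.5062, -0.2037, 0.14]
eef_rot: [-3.092, 0.555, -0.0]
contact_force: [3.5, 3.6, 1.8]
width: 0.0373
grip_force: 72.1
```

```bash
python3 -c "
from fit import *
show([.507,-.2055,.142])"
```

```text
t 11.22 p [ 0.5062 -0.2037  0.14  ] rv [-3.092  0.555 -0.   ] yaw -20.34 F [3.5 3.6 1.8] M [ 0.93 -0.58 -0.08] w 0.0373 q [-0.43 -0.13  1.83  0.    1.44  1.5 ]
frac [ 0.0046  0.0046 -0.0066]
```

It slid on to 8.7 mm, which is where it meets the ball, so it is aligned. I'll centre out the side force and push gently.

>>> move_arm([
  [0.001,-0.003,0,0,0,0],
  [0.001,-0.003,0.003,0,0,0],
  [0.001,-0.003,0.005,0,0,0],
  [0.001,-0.003,0.006,0,0,0],
])

```text
clock: 11.72
eef_pos: [0.5068, -0.2034, 0.1387]
eef_rot: [3.092, -0.555, 0.001]
contact_force: [-0.7, -0.6, 6.8]
width: 0.0371
grip_force: 72.4
```

```bash
python3 -c "
from fit import *
show([.507,-.2055,.123])"
```

```text
t 11.72 p [ 0.5068 -0.2034  0.1387] rv [ 3.092e+00 -5.550e-01  1.000e-03] yaw -20.36 F [-0.7 -0.6  6.8] M [-0.03 -0.02 -0.06] w 0.0371 q [-0.43 -0.13  1.83 -0.    1.44  1.5 ]
frac [0.0029 0.0063 0.0524]
```

Side forces and moments are gone, and 7 N of push meets the ball. I'll push on.

>>> move_arm([
  [0,0,0.003,0,0,0],
  [0,0,0.005,0,0,0],
  [0,0,0.007,0,0,0],
  [0,0,0.009,0,0,0],
])

```text
clock: 12.22
eef_pos: [0.5073, -0.2035, 0.1373]
eef_rot: [3.091, -0.555, 0.004]
contact_force: [-0.6, 1.2, 17.0]
width: 0.0373
grip_force: 73.4
```

```bash
python3 -c "
from fit import *
show([.507,-.2055,.123])"
```

```text
t 12.22 p [ 0.5073 -0.2035  0.1373] rv [ 3.091 -0.555  0.004] yaw -20.36 F [-0.6  1.2 17. ] M [ 0.21  0.07 -0.15] w 0.0373 q [-0.43 -0.13  1.83 -0.    1.43  1.5 ]
frac [0.0011 0.0065 0.0476]
```

>>> move_arm([
  [0,0,0.001,0,0,0.006],
  [0,0,0.002,0,0,0.01],
  [0,0,0.003,0,0,0.01],
  [0,0,0.003,0,0,0.01],
])

```text
clock: 12.72
eef_pos: [0.5069, -0.2033, 0.1353]
eef_rot: [3.083, -0.603, 0.001]
contact_force: [0.1, 0.7, 6.6]
width: 0.0374
grip_force: 72.9
```

```bash
python3 -c "
from fit import *
show([.507,-.2055,.123])"
```

```text
t 12.72 p [ 0.5069 -0.2033  0.1353] rv [ 3.083e+00 -6.030e-01  1.000e-03] yaw -22.15 F [0.1 0.7 6.6] M [ 0.19 -0.08 -0.09] w 0.0374 q [-0.43 -0.13  1.83 -0.    1.43  1.53]
frac [0.003  0.0068 0.0409]
```

The force fell as it went over the ball. I'll slide it down towards the shoulder.

>>> move_arm([
  [0,0,0.004,0,0,0.003],
  [0,0,0.009,0,0,0.003],
  [0,0,0.014,0,0,0.003],
  [0,0,0.019,0,0,0.003],
  [0,0,0.023,0,0,0.003],
  [0,0,0.026,0,0,0.003],
])

```text
clock: 13.48
eef_pos: [0.5066, -0.2031, 0.1266]
eef_rot: [-3.08, 0.618, 0.001]
contact_force: [1.2, 1.4, -0.1]
width: 0.0374
grip_force: 71.8
```

```bash
python3 -c "
from fit import *
show([.507,-.2055,.123])"
```

```text
t 13.47 p [ 0.5066 -0.2031  0.1266] rv [-3.08e+00  6.18e-01  1.00e-03] yaw -22.69 F [ 1.2  1.4 -0.1] M [ 0.01 -0.24 -0.07] w 0.0374 q [-0.43 -0.12  1.84 -0.    1.42  1.54]
frac [0.0043 0.0068 0.012 ]
```

>>> move_arm([
  [0,0,0.003,0,0,0],
  [0,0,0.006,0,0,0],
  [0,0,0.009,0,0,0],
  [0,0,0.012,0,0,0],
  [0,0,0.013,0,0,0],
])

```text
clock: 14.1
eef_pos: [0.5067, -0.2033, 0.123]
eef_rot: [3.08, -0.618, 0.0]
contact_force: [-0.3, -2.0, 1.3]
width: 0.0371
grip_force: 72.0
```

```bash
python3 -c "
from fit import *
show([.507,-.2055,.123])"
```

```text
t 14.1 p [ 0.5067 -0.2033  0.123 ] rv [ 3.08  -0.618  0.   ] yaw -22.69 F [-0.3 -2.   1.3] M [-0.49  0.04 -0.03] w 0.0371 q [-0.43 -0.12  1.85 -0.    1.41  1.54]
frac [0.0038 0.0064 0.0001]
```

>>> move_arm([
  [0,0,0.002,0,0,0],
  [0,0,0.004,0,0,0],
  [0,0,0.006,0,0,0],
  [0,0,0.006,0,0,0],
])

```text
clock: 14.6
eef_pos: [0.5073, -0.2036, 0.1228]
eef_rot: [3.079, -0.618, 0.004]
contact_force: [-2.1, -1.9, 11.8]
width: 0.0375
grip_force: 73.3
```

```bash
python3 -c "
from fit import *
show([.507,-.2055,.123])"
```

```text
t 14.6 p [ 0.5073 -0.2036  0.1228] rv [ 3.079 -0.618  0.004] yaw -22.7 F [-2.1 -1.9 11.8] M [-0.35  0.34 -0.04] w 0.0375 q [-0.43 -0.12  1.85 -0.    1.41  1.54]
frac [ 0.0015  0.0064 -0.0005]
```

>>> move_arm([
  [-0.002,0,0.002,0,0,0],
  [-0.002,0,0.003,0,0,0],
  [-0.002,0,0.003,0,0,0],
])

```text
clock: 14.98
eef_pos: [0.5072, -0.2035, 0.1228]
eef_rot: [3.079, -0.618, 0.006]
contact_force: [-3.0, -3.3, 18.5]
width: 0.037
grip_force: 73.8
```

>>> move_arm([
  [0,0,-0.006,0,0,0],
  [0,0,-0.006,0,0,0],
])

```text
clock: 15.22
eef_pos: [0.5066, -0.2032, 0.123]
eef_rot: [3.08, -0.618, 0.003]
contact_force: [-0.1, -4.4, 7.3]
width: 0.037
grip_force: 72.6
```

>>> move_arm([
  [0,0,0,0,0,0],
  [0,0,0,0,0,0],
  [0,0,0,0,0,0],
  [0,0,0,0,0,0],
  [0,0,0,0,0,0],
  [0,0,0,0,0,0],
  [0,0,0,0,0,0],
], hand=1)

```text
clock: 16.1
eef_pos: [0.5062, -0.2029, 0.1221]
eef_rot: [-3.08, 0.618, -0.0]
contact_force: [0.2, -0.0, -1.2]
width: 0.0855
grip_force: 0.0
```

>>> move_arm([
  [0,0,-0.1,0,0,0],
  [0,0,-0.25,0,0,0],
  [0,0,-0.4,0,0,0],
  [0,0.3,-0.45,0,0,0],
  [0,0.5,-0.45,0,0,0],
  [0,0.5,-0.45,0,0,0],
  [0,0.5,-0.45,0,0,0],
])

```text
clock: 16.98
eef_pos: [0.4475, -0.3427, 0.257]
eef_rot: [-3.079, 0.622, 0.0]
contact_force: [-0.1, -0.4, -0.7]
width: 0.0853
grip_force: 0.0
```

```bash
python3 - <<'E'
from fit import *
show()
P=[vision.get_image(c) for c in("scene","top")]
for p in P: print([(round(d["confidence"],2),np.round(d["location"],4).tolist()) for d in nets.place_of(p,"deep_socket")][:2])
for z in (.060,.063,.066):
    print(z,fit(P,"deep_socket",[(.02,z,z+.08)],[.507,-.2045]))
a=cv2.resize(P[0]["frame"][80:200,140:300,::-1],(800,600),interpolation=cv2.INTER_CUBIC)
cv2.imwrite("pics/end.png",a)
E
```

```text
t 16.98 p [ 0.4475 -0.3427  0.257 ] rv [-3.079  0.622  0.   ] yaw -22.83 F [-0.1 -0.4 -0.7] M [-0.02  0.01  0.04] w 0.0853 q [-0.7  -0.13  1.64 -0.    1.63  1.27]
[(0.88, [0.5089, -0.2051, 0.0591])]
[(0.96, [0.5043, -0.2004, 0.0618]), (0.18, [0.4951, 0.1658, 0.0011])]
0.06 (array([ 0.5075, -0.2059]), np.float64(0.18))
0.063 (array([ 0.5076, -0.2053]), np.float64(0.249))
0.066 (array([ 0.5075, -0.2047]), np.float64(0.323))
```

View pics/end.png

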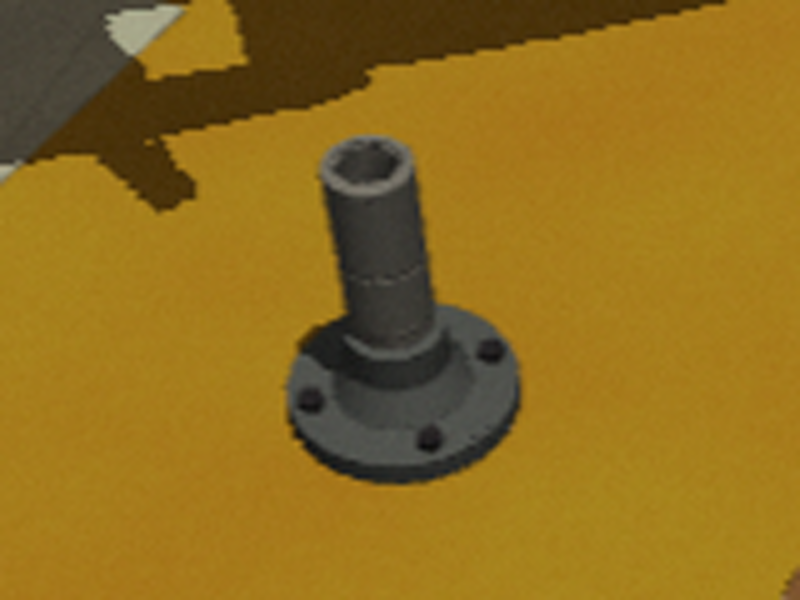

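The picture shows the socket upright on the shoulder, its rim at about crop px (395,345), with no gap. The silhouette fit agrees best with an underside height of 60 mm.

```bash
python3 -c "
from cell import job
print(job.job_done())"
```

```text
the job is handed in; nothing more can be done
None
```

The tall socket is pushed over the spring ball and sits fully home on the spindle's shoulder, released, with a push of at most about 19 N read at the end of any move; I handed the job in at about 17 s and never touched the other sockets, jar or brush.

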